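# Find the stamped capacitor tote and push it to the dispatch line

### The job

Without gripping or lifting anything, gently use a fingertip on the bar handle to tip each capacitor tote about 55 degrees towards the robot against the stop batten, so that its underside shows from the front, hold it there a moment and ease it back down onto its base: first the tote on the robot's left, then the one on its right. Then push the one that has the ring stamp underneath straight away from the robot until the middle of the tote stands over the black dispatch line, square to it. Leave the unstamped tote in its place at the batten and the other things alone.

Things in the scene. Friction and masses are not known exactly. Their poses are not given: they have to be found in the camera images.
- tote_a: Black parts tote, 140 mm along x, 160 along y, walls 60 high, with six fixed capacitors (tops under 60 mm). Looks like the other tote from above; starts at the left or right, near wall 3 to 15 mm beyond the batten. Origin: centre of underside; x away from the robot, y to the robot's left. 0.55 to 0.95 kg, heavy base plate: falls back by itself from under about 75 degrees, topples beyond.
- bar_a (a point): Middle of this tote's fixed handle bar: a round steel bar 14 mm thick along the tote's y, 130 mm above the centre of its underside, 150 mm free between its two end uprights. Axes as the tote's.
- tote_b: Black parts tote, 140 mm along x, 160 along y, walls 60 high, with six fixed capacitors (tops under 60 mm). Looks like the other tote from above; starts at the left or right, near wall 3 to 15 mm beyond the batten. Origin: centre of underside; x away from the robot, y to the robot's left. 0.55 to 0.95 kg, heavy base plate: falls back by itself from under about 75 degrees, topples beyond.
- bar_b (a point): Middle of this tote's fixed handle bar: a round steel bar 14 mm thick along the tote's y, 130 mm above the centre of its underside, 150 mm free between its two end uprights. Axes as the tote's.
- stamp (a point): Centre of the stamp: a white ring 92 mm across with a bar through it, on the underside of one of the two totes (in the middle of it), hidden until that tote is tipped. The other tote has a bare underside.
- stop: Fixed aluminium batten on the bench, 560 mm long along its y, 20 mm wide, 15 mm high, between the robot and the totes; a tote pulled towards the robot pivots with its near lower edge on the bench at the batten. Origin: centre of its underside; x points away from the robot.
- line: The dispatch line: flat black taped line on the bench, 760 mm long along its y, 18 mm wide, with a short 50 mm cross mark at each end, beyond the totes. Origin: its middle, at bench level; x points away from the robot.
- contactor: Bystander: white and black contactor block 70 x 55 mm, 92 mm high, at the robot's left. Origin: centre of its underside. Leave alone.
- capacitor: Bystander: loose black capacitor can, 40 mm across, 75 mm high, standing between the two totes. Origin: centre of its underside. Leave alone.
- driver: Bystander: screwdriver lying on the bench at the robot's right. Origin: underside of the middle. Leave alone.

How it is judged:
By the outcome, as a careful person would: the job done as asked, in the order asked, and still so for the second after the job is handed in, with the robot touching nothing.
It also fails if it takes over 70 s, if anything falls off the work surface, if the arm or the gripper's body presses on something with over 40 N, if the wrist force passes 120 N, or if a joint passes its speed limit or range.

### The arm

A 6-joint arm with a two-finger parallel gripper is mounted at the origin on the work surface. World frame = base frame: x ahead of the robot, y to its left, z up, the work surface at z = 0. Lengths are in m, angles in rad, forces in N, time in s.
With the tool pointing down it reaches from about 0.25 to 0.725 m from the base axis. Payload 4 kg.
Tool frame: the origin (TCP) lies midway between the tips of the shut fingers; the grasp point (between the pads) lies 19 mm behind it; z points along the fingers, y is the direction in which the jaws open and shut (so a half turn about z gives the same grasp; the last joint's range is limited). The gripper opens to 85 mm and grips with 20 to 120 N. Pads are 22 mm wide; open, the fingers measure 114 mm over their backs; the gripper's body (76 mm by 85 mm) begins 54 mm behind the grasp point. The pads swing forward as they close: fully open they stand 13 mm farther back than shut.
Start: joints at [1.262, 0.241, 0.005, 1.335, 0, 1.571], TCP at [0.152, 0.476, 0.231] pointing down, gripper open.
Joint ranges: [-2.72, 2.72], [-1.05, 1.87], [-1.09, 1.28], [-1.99, 2.15], [-1.42, 1.44], [-3.14, 3.14]. Speed limits (rad/s): [2.79, 2.79, 3.14, 3.14, 3.14, 3.14].

### API

Orientations are given as a unit quaternion [x, y, z, w].
In Python, from workcell import monitor, cams, order gives the robot as it stands.
- The arm moves only by the tool send_rows, never from a script. Its argument "moves" is a list of rows, each a list of 4 numbers: the shift along the tool's x, y, z as a fraction of full scale, then the turn about the tool's z as a fraction of full scale. A call has 1 to 20 rows; each row shifts and turns the commanded pose from where the row before left it, along the tool's axes as they then stand; what a row does not reach is not made up. Full scale, the value 1, is 100 cm for a shift and 0.1 rad for a turn. A row lasts 1/10 s, in which the tool goes at most 50 mm and 8.59 degrees, less where a joint would pass 70% of its speed; a pose out of reach is approached as far as the arm can. A call with a number of a shift or a turn outside -1 to 1 is refused whole. A call with a gripper value outside its range is refused whole. "claw" is the gripper's target within -1 to 1 (fully open at 1, half-way at 0, shut at -1), set as the call begins (left out, the last holds). The fingers move at their own pace and stop on an object; the grip force is fixed at half the most. Time passes only in rows, so rows that do not move let the fingers close. It gives the time, the measured TCP pose, the force and the opening at its end, in the units of the state.
- monitor.get_obs(): the state, without advancing time (a new reading comes with each control period).
- cams.camera(name): name is "scene" or "top" or "wrist"; returns (picture, depth): 384x512x3 uint8, blue, green, red; 384x512 float32, m along the optical axis (not along the pixel's ray), 0 where there is no reading.
- cams.camera_info(name): a dict with "intrinsics" (3x3 intrinsics, pixels), "T" (4x4, takes a point from camera to world coordinates); the wrist camera has in their place "mount" (4x4, takes a point from camera to tool coordinates, whose origin is the TCP and whose axes are the flange's). Camera axes: x right, y up, looking along -z (the intrinsics and any distortion apply to the point x, -y, -z); pixel columns grow to the right and rows downward; lengths in m; the calibration is good to about 2 mm. The wrist camera is an equidistant fisheye: a pixel r from the principal point sees the ray r / f radians off the axis. A picture is of the moment at which its call begins: read the wrist's pose just before it. camera_info takes no time and is no camera call.
- order.job_done(): hands the job in, once; it reports no verdict.
The state is a dict: "clock": time; "joint_pos": joint angles; "joint_vel": joint speeds; "tau": joint torques, N m; "eef_pos": TCP position; "tool_rot": TCP orientation; "ft_force": force on the tool from outside, world axes, zero at the start; "ft_torque": the same for the moment, N m; "grip_width": finger opening in m.
Only numpy, scipy, OpenCV 4.12 (cv2) and the standard library are available. Lean on these libraries where they do the work, as an engineer would, in place of code of your own. Each camera call takes 0.05 s, during which the arm holds its last target.

## Working session

There is one attempt and no reset: what is moved stays moved. The work goes in short steps, Python scripts to look and compute and a tool call to move; the robot and the scene stay as the last step left them, time stands still between calls to the robot, and variables do not carry over. Pictures are saved under pics/ and viewed, and the job is handed in when it is done.

Besides the shell and the picture viewer there is one more tool, called after "Request:" as name(argument=value, ...), one argument or row to a line, values as JSON. send_rows: Moves the arm, as the interface text tells. Its arguments: {"type":"object","properties":{"moves":{"type":"array","items":{"type":"array","items":{"type":"number","minimum":-1,"maximum":1}}},"claw":{"type":"number"}},"required":["moves"]}

```bash
ls; mkdir -p pics
cat > h.py <<'E'
import numpy as np,cv2
from workcell import monitor,cams,order
def px2w(name,u,v,depth):
    i=cams.camera_info(name);K=np.array(i["intrinsics"]);T=np.array(i["T"])
    d=depth
    p=np.array([(u-K[0,2])/K[0,0]*d,-(v-K[1,2])/K[1,1]*d,-d,1]);return (T@p)[:3]
def px2plane(name,u,v,z):
    a=px2w(name,u,v,1.0);c=np.array(cams.camera_info(name)["T"])[:3,3]
    return c+(a-c)*(z-c[2])/(a[2]-c[2])
def w2px(name,p):
    i=cams.camera_info(name);K=np.array(i["intrinsics"]);T=np.linalg.inv(np.array(i["T"]))
    q=T@np.r_[p,1];return K[0,0]*q[0]/-q[2]+K[0,2],K[1,1]*-q[1]/-q[2]+K[1,2]
E
python3 - <<'E'
from h import *
o=monitor.get_obs();print(o)
for n in("scene","top","wrist"):
    im,d=cams.camera(n);cv2.imwrite(f"pics/{n}0.png",im);np.save(f"{n}0.npy",d);print(n,cams.camera_info(n))
E
```

```text
pics
{'clock': 0.0, 'joint_pos': array([ 1.26201378e+00,  2.41418006e-01,  3.70145648e-03,  1.33520011e+00,
       -8.31500253e-07,  1.57078573e+00]), 'joint_vel': array([ 0.00019706, -0.00027359,  0.00263534, -0.00079023, -0.00029876,
        0.00117657]), 'tau': array([ 3.40647093e-04, -3.72321832e+01,  2.52404201e+01,  1.70712703e-02,
        5.57051783e-05,  1.54519256e-06]), 'eef_pos': array([0.15175412, 0.47573881, 0.23040176]), 'tool_rot': array([ 1.53773323e-01,  9.88105582e-01, -1.04762045e-03, -1.62625898e-04]), 'ft_force': array([-1.10178726,  0.33380135,  1.0081422 ]), 'ft_torque': array([ 0.04899259,  0.0045676 , -0.01722883]), 'grip_width': 0.08533628396397319}
scene {'intrinsics': array([[413.91993494,   0.        , 255.95349693],
       [  0.        , 413.91993494, 188.51053041],
       [  0.        ,   0.        ,   1.        ]]), 'T': array([[-0.31646458, -0.50985265,  0.79993777,  1.5691887 ],
       [ 0.94856125, -0.16204871,  0.2719775 ,  0.33231892],
       [-0.00903957,  0.84486122,  0.53490915,  0.74677456],
       [ 0.        ,  0.        ,  0.        ,  1.  
[... 262 characters left out ...]
99993958,  0.00390855,  0.01027419, -0.01202987],
       [ 0.01082288,  0.18648142,  0.98239887,  1.3371854 ],
       [ 0.        ,  0.        ,  0.        ,  1.        ]])}
wrist {'intrinsics': array([[297.31863964,   0.        , 254.56593545],
       [  0.        , 297.31863964, 191.86304532],
       [  0.        ,   0.        ,   1.        ]]), 'mount': array([[-1.79287804e-04,  9.65832124e-01,  2.59168432e-01,
         6.58391811e-02],
       [ 9.99999845e-01,  3.09831171e-04, -4.62853908e-04,
        -4.39806856e-04],
       [-5.27337632e-04,  2.59168309e-01, -9.65832030e-01,
        -1.41939827e-01],
       [ 0.00000000e+00,  0.00000000e+00,  0.00000000e+00,
         1.00000000e+00]])}
```

View pics/scene0.png

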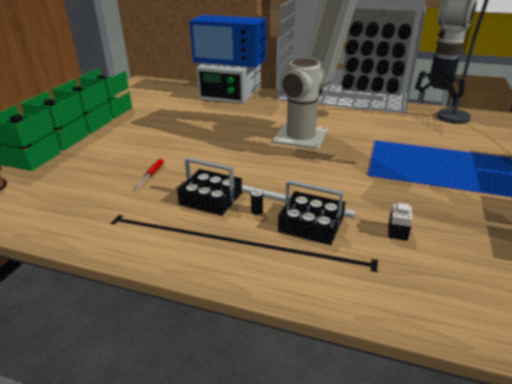

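View pics/top0.png

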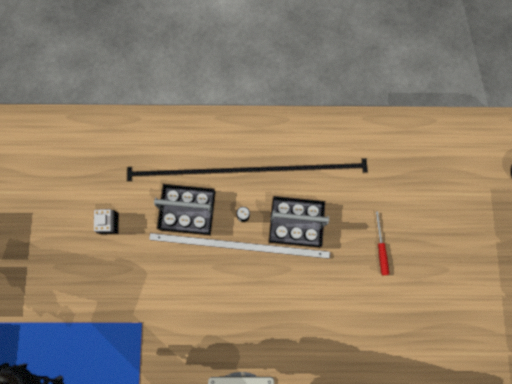

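View pics/wrist0.png

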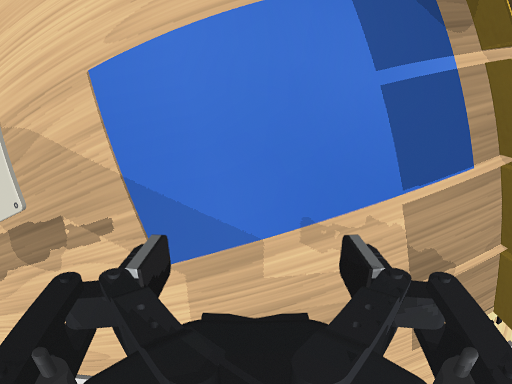

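Run:
```python
from h import *
im=cv2.imread("pics/top0.png")
def crop(a,x0,y0,x1,y1,s,fn):
    c=cv2.resize(a[y0:y1,x0:x1],None,fx=s,fy=s,interpolation=cv2.INTER_CUBIC);cv2.imwrite(fn,c)
crop(im,90,150,250,270,5,"pics/topL.png");crop(im,220,150,380,270,5,"pics/topR.png")
d=np.load("top0.npy")
for n in("top",):
    for u,v in [(185,204),(300,218)]:
        w=d[v-3:v+4,u-3:u+4];print(w.round(3))
```

```text
[[1.339 1.306 1.306 1.306 1.307 1.301 1.306]
 [1.221 1.219 1.223 1.224 1.227 1.225 1.301]
 [1.217 1.217 1.219 1.219 1.219 1.22  1.215]
 [1.217 1.215 1.218 1.22  1.216 1.215 1.217]
 [1.221 1.22  1.223 1.22  1.219 1.216 1.217]
 [1.22  1.224 1.219 1.222 1.219 1.218 1.22 ]
 [1.336 1.334 1.335 1.336 1.338 1.332 1.339]]
[[1.215 1.214 1.22  1.22  1.216 1.218 1.221]
 [1.216 1.215 1.221 1.219 1.216 1.22  1.22 ]
 [1.212 1.219 1.214 1.217 1.216 1.218 1.218]
 [1.216 1.217 1.216 1.213 1.212 1.213 1.217]
 [1.221 1.218 1.219 1.22  1.216 1.215 1.217]
 [1.336 1.332 1.337 1.337 1.333 1.33  1.331]
 [1.334 1.326 1.331 1.326 1.336 1.335 1.336]]
```

View pics/topL.png

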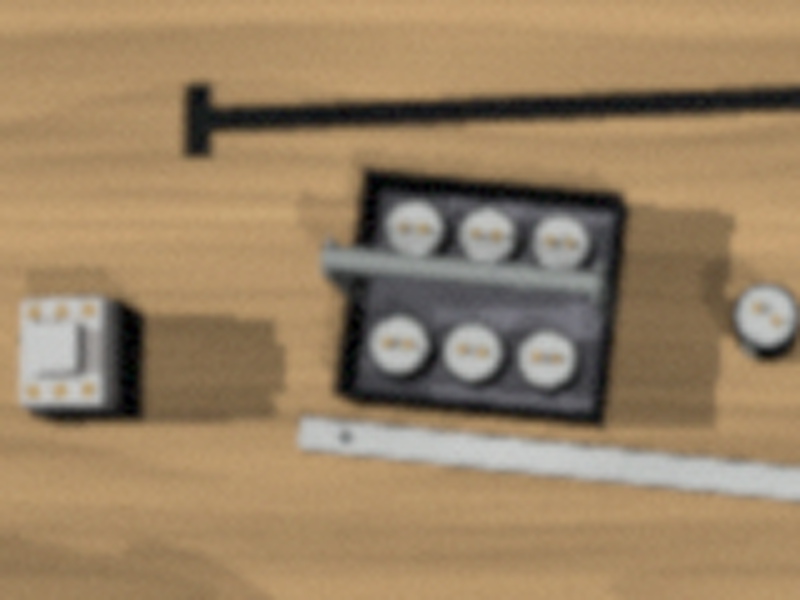

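View pics/topR.png

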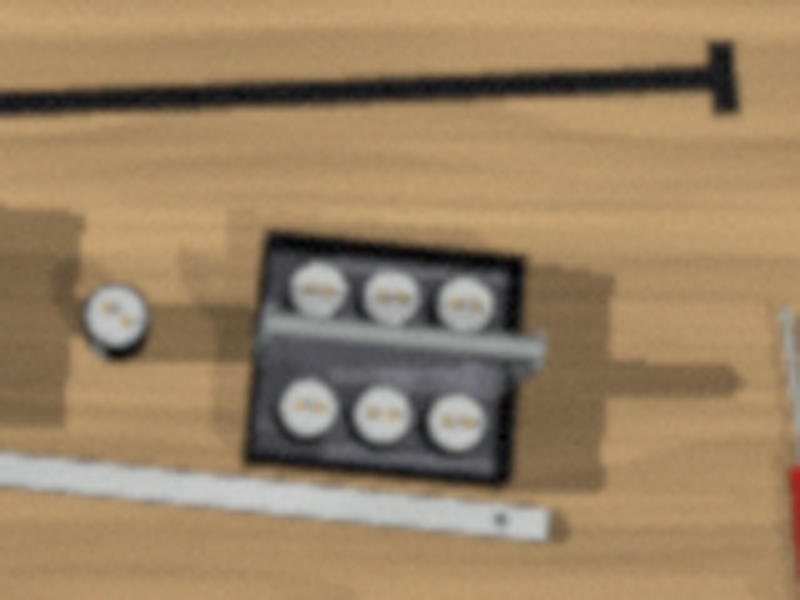

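Run:
```python
from h import *
def L(x,y,z,o): return px2plane("top",o[0]+(x-2)/5,o[1]+(y-2)/5,z)[:2]
A=(90,150);B=(220,150)
for nm,c,bar,o in (("Left",[(368,172),(625,195),(603,422),(340,395)],[(328,258),(602,283)],A),("Right",[(268,235),(525,258),(507,483),(248,462)],[(264,327),(545,350)],B)):
    P=np.array([L(*p,.06,o) for p in c]);print(nm,P.round(4).tolist(),"ctr",P.mean(0).round(4))
    e=P[0]-P[1];print("size",np.linalg.norm(P-np.roll(P,-1,0),axis=1).round(3),"yaw edges",np.degrees(np.arctan2(-(P[0]-P[1])[0],(P[0]-P[1])[1])),np.degrees(np.arctan2(-(P[3]-P[2])[0],(P[3]-P[2])[1])))
    Q=np.array([L(*p,.134,o) for p in bar]);print("bar",Q.round(4).tolist(),Q.mean(0).round(4))
l=np.array([L(197,120,0,A),L(723,77,0,B)]);e=l[0]-l[1];print("line",l.round(4).tolist(),np.linalg.norm(e),np.degrees(np.arctan2(-e[0],e[1])))
l=np.array([L(300,433,.015,A),L(550,525,.015,B)]);e=l[0]-l[1];print("stop",l.round(4).tolist(),np.linalg.norm(e),np.degrees(np.arctan2(-e[0],e[1])))
print("cap",L(765,312,.075,A),"cont",L(65,352,.092,A))
# bar by depth
d=np.load("top0.npy")
for u0,u1,v0,v1 in((158,212,195,212),(272,330,208,224)):
    pts=np.array([px2w("top",u,v,d[v,u]) for v in range(v0,v1) for u in range(u0,u1) if d[v,u]>0])
    m=pts[(pts[:,2]>.11)&(pts[:,2]<.16)];print("depth bar",m.mean(0).round(4),m[:,1].min().round(4),m[:,1].max().round(4),m[:,2].max(),np.degrees(np.arctan(-np.polyfit(m[:,1],m[:,0],1)[0])))
```

```text
Left [[0.6629, 0.2396], [0.6491, 0.0822], [0.5097, 0.0929], [0.5255, 0.2509]] ctr [0.5868 0.1664]
size [0.158 0.14  0.159 0.138] yaw edges -4.9860435478480305 -5.698046299354279
bar [[0.595, 0.2459], [0.5811, 0.089]] [0.588  0.1674]
Right [[0.6249, -0.097], [0.6112, -0.2538], [0.4742, -0.2387], [0.4863, -0.0839]] ctr [ 0.5491 -0.1683]
size [0.157 0.138 0.155 0.139] yaw edges -4.983797229988139 -4.468139417512196
bar [[0.5563, -0.0893], [0.5436, -0.2495]] [ 0.5499 -0.1694]
line [[0.7107, 0.3626], [0.7431, -0.3977]] 0.7609662967742256 2.4410999188536557
stop [[0.5074, 0.2839], [0.4522, -0.2726]] 0.5591863928941712 -5.663918552449311
cap [ 0.57442528 -0.00393213] cont [0.54629821 0.40631906]
depth bar [0.5864 0.1611 0.1351] 0.0903 0.2383 0.14279737060277942 -5.228611338150814
depth bar [ 0.5502 -0.169   0.1352] -0.2491 -0.0882 0.14343635333343907 -5.126942035858324
```

Request:
send_rows(
  moves=[
    [0, 0, 0, -0.73],
    [0, 0, 0, -0.73],
    [0, 0, 0, -0.72],
    [-0.033, -0.018, 0, 0],
    [-0.033, -0.018, 0, 0],
    [-0.033, -0.018, 0, 0],
    [-0.033, -0.018, 0, 0],
    [-0.033, -0.018, 0, 0],
    [-0.033, -0.018, 0, 0],
    [-0.033, -0.018, 0, 0],
    [-0.033, -0.018, 0, 0],
    [-0.033, -0.018, 0, 0],
    [-0.033, -0.018, 0, 0],
    [-0.033, -0.018, 0, 0],
    [-0.033, -0.018, 0, 0],
    [-0.033, -0.018, 0, 0],
    [-0.033, -0.018, 0, 0],
    [-0.033, -0.018, 0, 0],
  ],
  claw=-1,
)

```text
clock: 1.95
eef_pos: [0.6213, 0.1615, 0.2307]
tool_rot: [0.045, 0.999, -0.0, -0.0]
ft_force: [0.2, 1.3, 0.2]
grip_width: -0.0001
```

Run:
```python
from h import *
from scipy.spatial.transform import Rotation as R
o=monitor.get_obs();print(o['clock'],o['eef_pos'],o['joint_pos'].round(3),o['ft_force'],o['grip_width']);print(R.from_quat(o['tool_rot']).as_matrix().round(4))
for n in("wrist",):
    im,d=cams.camera(n);cv2.imwrite(f"pics/{n}1.png",im)
```

```text
1.95 [0.62133918 0.16148229 0.2307363 ] [0.254 0.536 0.441 1.477 0.    0.345] [0.23051925 1.344319   0.24460614] -8.334848066600867e-05
[[-9.959e-01  9.080e-02 -1.000e-03]
 [ 9.080e-02  9.959e-01 -1.000e-04]
 [ 1.000e-03 -2.000e-04 -1.000e+00]]
```

View pics/wrist1.png

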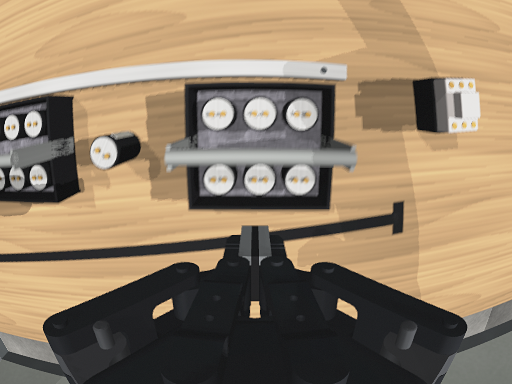

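Request:
send_rows(
  moves=[
    [0, 0, 0.021, 0],
    [0, 0, 0.021, 0],
    [0, 0, 0.021, 0],
    [0, 0, 0.021, 0],
    [0, 0, 0.021, 0],
    [0, 0, 0.021, 0],
    [0.006, 0, 0, 0],
    [0.004, 0, 0, 0],
    [0.004, 0, 0, 0],
    [0.004, 0, 0, 0],
    [0.004, 0, 0, 0],
    [0.004, 0, 0, 0],
    [0, 0, 0, 0],
  ],
)

```text
clock: 3.3
eef_pos: [0.5976, 0.1654, 0.1088]
tool_rot: [0.046, 0.999, 0.001, 0.004]
ft_force: [5.8, -0.7, 3.9]
grip_width: -0.0001
```

Run:
```python
from h import *
o=monitor.get_obs();print(o['clock'],o['eef_pos'],o['ft_force'])
for n in("wrist","scene"):
    im,d=cams.camera(n)
    if n=="scene": im=cv2.resize(im[120:270,180:430],None,fx=3,fy=3,interpolation=cv2.INTER_CUBIC)
    cv2.imwrite(f"pics/{n}2.png",im)
```

```text
3.3 [0.59763719 0.16544547 0.10881591] [ 5.75210801 -0.73300449  3.91643737]
```

View pics/scene2.png

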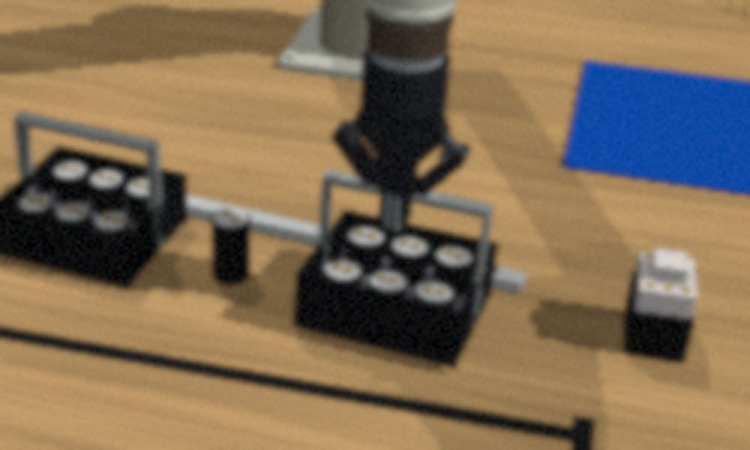

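View pics/wrist2.png

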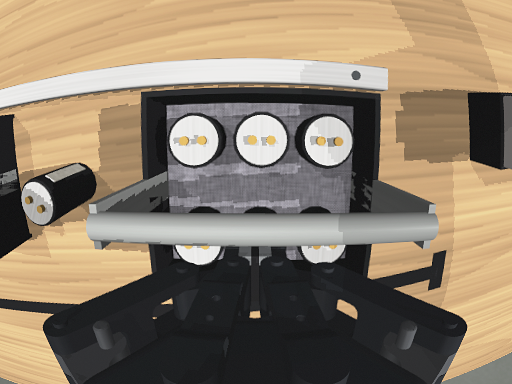

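Request:
send_rows(
  moves=[
    [0.006, 0, -0.003, 0],
    [0.006, 0, -0.003, 0],
    [0.006, 0, -0.002, 0],
    [0.006, 0, -0.002, 0],
    [0.006, 0, -0.002, 0],
    [0.006, 0, -0.0015, 0],
    [0.006, 0, -0.0015, 0],
    [0.006, 0, -0.001, 0],
    [0.006, 0, -0.0005, 0],
    [0.006, 0, -0.0005, 0],
    [0.006, 0, 0, 0],
    [0.006, 0, 0, 0],
    [0, 0, 0, 0],
    [0, 0, 0, 0],
  ],
)

```text
clock: 4.8
eef_pos: [0.5227, 0.1712, 0.1222]
tool_rot: [0.045, 0.999, -0.0, -0.0]
ft_force: [2.2, -0.5, -1.9]
grip_width: -0.0
```

Run:
```python
from h import *
o=monitor.get_obs();print(o['clock'],o['eef_pos'],o['ft_force'])
for n in("wrist","scene"):
    im,d=cams.camera(n)
    if n=="scene": im=cv2.resize(im[120:270,180:430],None,fx=3,fy=3,interpolation=cv2.INTER_CUBIC)
    cv2.imwrite(f"pics/{n}3.png",im)
```

```text
4.8 [0.52268039 0.17118824 0.12219462] [ 2.24825375 -0.47605182 -1.8649584 ]
```

View pics/scene3.png

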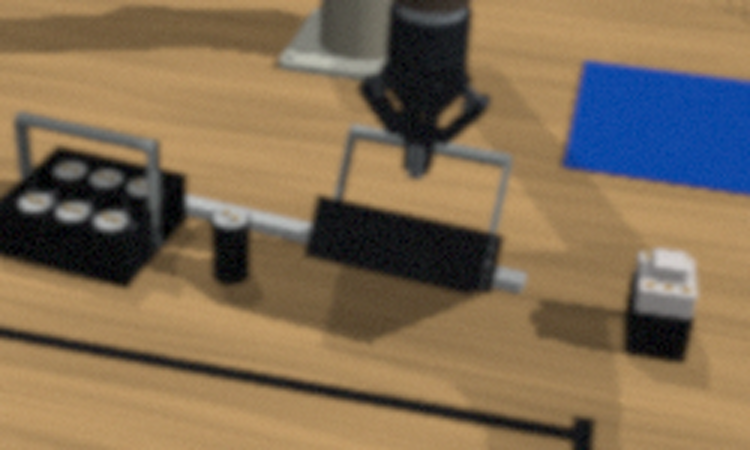

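View pics/wrist3.png

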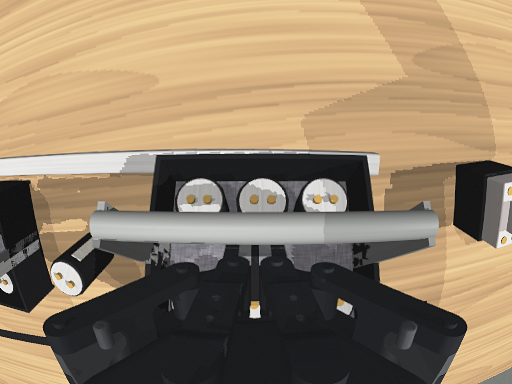

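Request:
send_rows(
  moves=[
    [0.006, 0, 0, 0],
    [0.006, 0, 0.0005, 0],
    [0.006, 0, 0.001, 0],
    [0.006, 0, 0.001, 0],
    [0.006, 0, 0.0015, 0],
    [0.006, 0, 0.0015, 0],
    [0.006, 0, 0.0015, 0],
    [0.006, 0, 0.002, 0],
    [0.006, 0, 0.0025, 0],
    [0.005, 0, 0.002, 0],
    [0, 0, 0, 0],
    [0, 0, 0, 0],
  ],
)

```text
clock: 6.1
eef_pos: [0.464, 0.1768, 0.1087]
tool_rot: [0.045, 0.999, -0.0, -0.0]
ft_force: [1.8, 0.2, 1.2]
grip_width: -0.0002
```

Run:
```python
from h import *
o=monitor.get_obs();print(o['clock'],o['eef_pos'],o['ft_force'])
for n in("wrist","scene"):
    im,d=cams.camera(n)
    if n=="scene": np.save("scene4.npy",d);cv2.imwrite("pics/scene4full.png",im);im=cv2.resize(im[150:230,270:380],None,fx=7,fy=7,interpolation=cv2.INTER_CUBIC)
    cv2.imwrite(f"pics/{n}4.png",im)
d=np.load("scene4.npy")
P=np.array([px2w("scene",u,v,d[v,u]) for v in range(180,225) for u in range(283,348)])
print(px2w("scene",315,210,d[210,315]))
```

```text
6.1 [0.46396041 0.17680287 0.10873662] [1.79879572 0.17994999 1.19574668]
[0.53296817 0.16997637 0.01251783]
```

View pics/scene4.png

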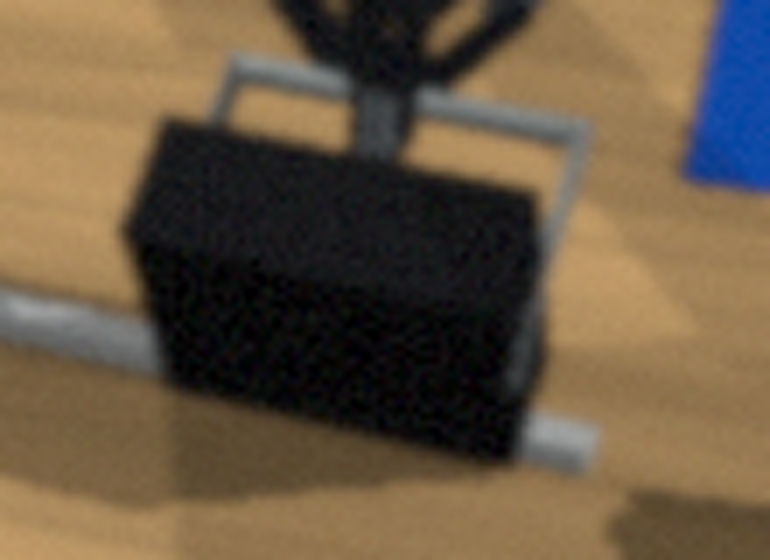

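View pics/wrist4.png

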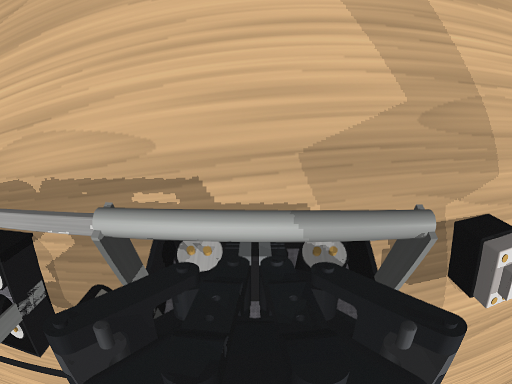

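```bash
cat > tilt.py <<'E'
from h import *
def tilt(d,poly):
    m=np.zeros(d.shape,np.uint8);cv2.fillPoly(m,[np.int32(poly)],1)
    P=np.array([px2w("scene",u,v,d[v,u]) for v,u in zip(*np.nonzero(m)) if d[v,u]>0])
    for _ in range(3):
        c=np.median(P,0);_,s,V=np.linalg.svd(P-P.mean(0));n=V[2];r=(P-P.mean(0))@n;P=P[abs(r)<2*r.std()+1e-4]
    n=n*np.sign(n[0]);print("n",n.round(3),"tilt of underside",np.degrees(np.arccos(-n[2])).round(1),"yaw",np.degrees(np.arctan2(n[1],n[0])).round(1),len(P),r.std())
E
python3 - <<'E'
from tilt import *
d=np.load("scene4.npy")
c=np.array([(170,265),(515,310),(500,430),(180,360)])/7+[270,150]
tilt(d,c)
im=cv2.imread("pics/scene4full.png")[150:230,270:380]
cv2.imwrite("pics/scene4b.png",cv2.resize(np.clip(im.astype(float)*4,0,255).astype(np.uint8),None,fx=7,fy=7))
E
```

```text
Traceback (most recent call last):
  File "tilt.py", line 4, in tilt
    P=np.array([px2w("scene",u,v,d[v,u]) for v,u in zip(*np.nonzero(m)) if d[v,u]>0])
                ~~~~^^^^^^^^^^^^^^^^^^^^
  File "h.py", line 4, in px2w
    i=cams.camera_info(name);K=np.array(i["intrinsics"]);T=np.array(i["T"])
ValueError: time passes only in moves, steps and waits
```

Too many info calls; cache them.

```bash
python3 - <<'E'
s=open("h.py").read()
s=s.replace("cams.camera_info(name)","_ci(name)").replace("def px2w","import functools\n@functools.lru_cache\ndef _ci(n): return cams.camera_info(n)\ndef px2w",1)
open("h.py","w").write(s)
E
python3 - <<'E'
from tilt import *
d=np.load("scene4.npy")
c=np.array([(170,265),(515,310),(500,430),(180,360)])/7+[270,150]
tilt(d,c)
im=cv2.imread("pics/scene4full.png")[150:230,270:380]
cv2.imwrite("pics/scene4b.png",cv2.resize(np.clip(im.astype(float)*4,0,255).astype(np.uint8),None,fx=7,fy=7))
E
```

```text
n [ 0.863 -0.086 -0.497] tilt of underside 60.2 yaw -5.7 729 0.0009379396048195943
```

View pics/scene4b.png

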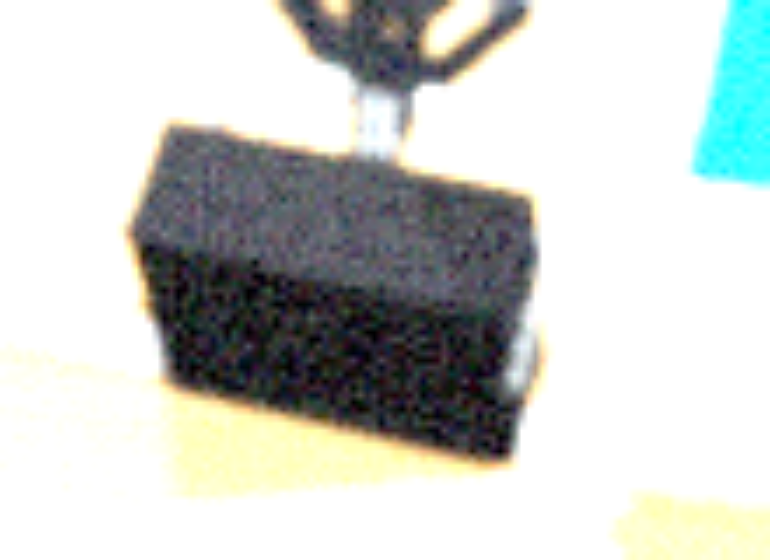

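Run:
```python
from h import *
for x,y in [(170,380),(510,460),(340,420)]: print(px2plane("scene",270+(x-3)/7,150+(y-3)/7,0))
for x,y in [(595,468),(160,370)]: print("batten",px2plane("scene",270+(x-3)/7,150+(y-3)/7,0))
d=np.load("scene4.npy")
print(d[205:214,318])
# depth accuracy check on bench
for u,v in [(300,225),(330,235),(250,230),(400,250)]: print(px2w("scene",u,v,d[v,u]))
```

```text
[0.50246499 0.09644884 0.        ]
[0.51733665 0.25236469 0.        ]
[0.51005735 0.17604786 0.        ]
batten [0.51203555 0.28825833 0.        ]
batten [0.49600857 0.09014237 0.        ]
[1.2438962 1.241664  1.2547728 1.2575628 1.2672136 1.2650678 1.2685944
 1.2804317 1.2711018]
[ 0.60338419  0.14035914 -0.00066273]
[ 6.23748114e-01  2.32854888e-01 -1.00805695e-04]
[ 0.67020657  0.00694992 -0.00144756]
[ 6.29491584e-01  4.24900317e-01 -5.90171264e-04]
```

Run:
```python
from h import *
yaw=np.radians(-5.4);ex=np.array([np.cos(yaw),np.sin(yaw),0]);ey=np.array([-np.sin(yaw),np.cos(yaw),0])
p0=np.array([.5098,.1745,0])
for th in (50,53,56,59,62):
    t=np.radians(th);E=ex*np.cos(t)+np.array([0,0,np.sin(t)]);Z=-ex*np.sin(t)+np.array([0,0,np.cos(t)])
    out=[]
    for a,y,z in [(0,-.08,0),(0,.08,0),(.14,-.08,0),(.14,.08,0),(.14,-.08,.06),(.14,.08,.06),(.07,-.08,.13),(.07,.08,.13)]:
        u,v=w2px("scene",p0+a*E+y*ey+z*Z);out.append((round((u-270)*7+3),round((v-150)*7+3)))
    print(th,out)
```

```text
50 [(167, 379), (514, 461), (104, 278), (487, 364), (145, 145), (525, 223), (220, 60), (579, 129)]
53 [(167, 379), (514, 461), (109, 262), (492, 346), (152, 132), (530, 210), (225, 59), (582, 128)]
56 [(167, 379), (514, 461), (114, 246), (496, 330), (158, 120), (536, 197), (229, 59), (584, 128)]
59 [(167, 379), (514, 461), (120, 230), (501, 313), (164, 109), (540, 185), (234, 60), (587, 128)]
62 [(167, 379), (514, 461), (125, 216), (506, 298), (171, 99), (545, 174), (238, 62), (589, 130)]
```

Request:
send_rows(
  moves=[
    [-0.003, 0, -0.001, 0],
    [0, 0, 0, 0],
    [0, 0, 0, 0],
    [0, 0, 0, 0],
    [0, 0, 0, 0],
    [0, 0, 0, 0],
    [0, 0, 0, 0],
    [0, 0, 0, 0],
    [0, 0, 0, 0],
    [0, 0, 0, 0],
    [-0.005, 0, -0.002, 0],
    [-0.006, 0, -0.002, 0],
    [-0.006, 0, -0.0015, 0],
    [-0.006, 0, -0.0015, 0],
    [-0.006, 0, -0.0015, 0],
    [-0.006, 0, -0.001, 0],
    [-0.006, 0, -0.001, 0],
    [-0.006, 0, -0.0005, 0],
    [-0.006, 0, 0, 0],
    [-0.006, 0, 0, 0],
  ],
)

```text
clock: 8.2
eef_pos: [0.5264, 0.1711, 0.121]
tool_rot: [0.045, 0.999, -0.0, 0.0]
ft_force: [3.2, -1.1, 0.4]
grip_width: -0.0001
```

Request:
send_rows(
  moves=[
    [-0.006, 0, 0, 0],
    [-0.006, 0, 0, 0],
    [-0.006, 0, 0.0005, 0],
    [-0.006, 0, 0.0005, 0],
    [-0.006, 0, 0.001, 0],
    [-0.006, 0, 0.0015, 0],
    [-0.006, 0, 0.0015, 0],
    [-0.006, 0, 0.002, 0],
    [-0.004, 0, 0.0015, 0],
    [-0.004, 0, 0.0015, 0],
    [-0.004, 0, 0.0015, 0],
    [-0.004, 0, 0.0015, 0],
    [-0.003, 0, 0.001, 0],
    [-0.003, 0, 0.001, 0],
    [-0.003, 0, 0.001, 0],
    [-0.003, 0, 0.001, 0],
    [-0.003, 0, 0, 0],
    [-0.003, 0, 0, 0],
    [-0.003, 0, 0, 0],
  ],
)

```text
clock: 10.1
eef_pos: [0.6096, 0.1638, 0.1034]
tool_rot: [0.045, 0.999, 0.0, -0.001]
ft_force: [-0.0, 0.2, 0.0]
grip_width: -0.0003
```

Run:
```python
from h import *
o=monitor.get_obs();print(o['clock'],o['eef_pos'],o['ft_force'])
for n in("wrist","top"):
    im,d=cams.camera(n)
    if n=="top": im=cv2.resize(im[150:270,90:250],None,fx=5,fy=5,interpolation=cv2.INTER_CUBIC)
    cv2.imwrite(f"pics/{n}5.png",im)
```

```text
10.1 [0.60964553 0.16384901 0.10344109] [-0.00387291  0.248543    0.02426237]
```

View pics/wrist5.png

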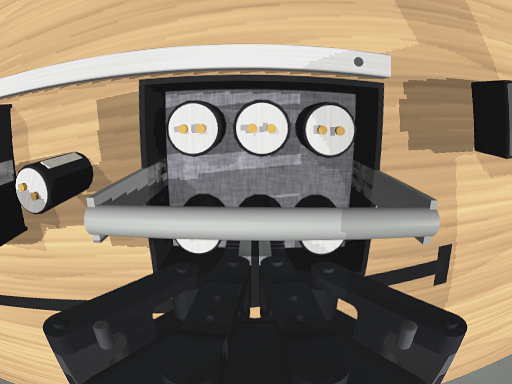

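View pics/top5.png

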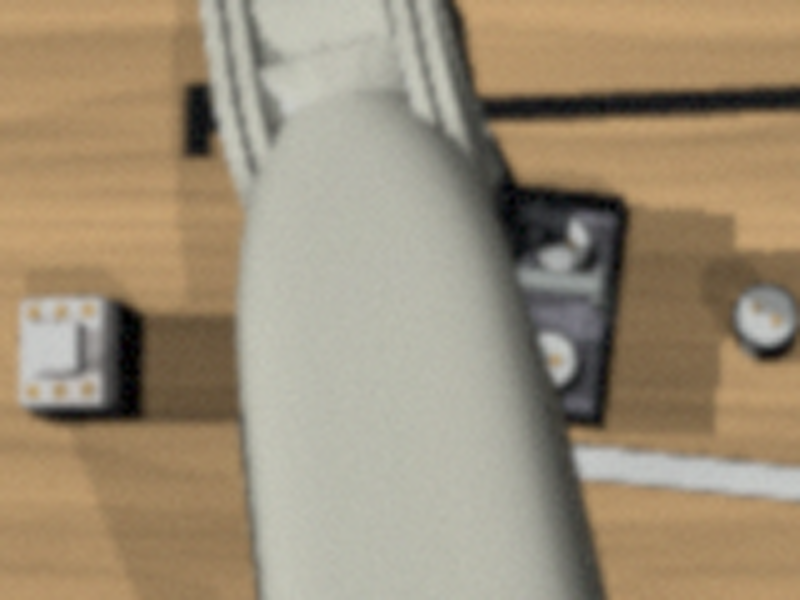

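Request:
send_rows(
  moves=[
    [0, 0, -0.025, 0],
    [0, 0, -0.025, 0],
    [0, 0, -0.025, 0],
    [0, 0, -0.025, 0],
    [0, 0, -0.025, 0],
    [0, -0.017, 0, 0],
    [0, -0.032, 0, 0],
    [0, -0.032, 0, 0],
    [0, -0.032, 0, 0],
    [0, -0.032, 0, 0],
    [0, -0.032, 0, 0],
    [0, -0.032, 0, 0],
    [0, -0.032, 0, 0],
    [0, -0.032, 0, 0],
    [0, -0.032, 0, 0],
    [-0.002, -0.02, 0, 0],
    [-0.002, -0.012, 0, 0],
    [0, 0, 0, 0],
  ],
)

```text
clock: 12.0
eef_pos: [0.5832, -0.174, 0.228]
tool_rot: [0.047, 0.999, 0.0, -0.001]
ft_force: [0.9, 1.1, -0.2]
grip_width: 0.0003
```

Run:
```python
from h import *
o=monitor.get_obs();print(o['clock'],o['eef_pos'],o['ft_force'],o['joint_pos'].round(2))
for n in("wrist","top"):
    im,d=cams.camera(n)
    if n=="top": im=cv2.resize(im[150:270,90:250],None,fx=5,fy=5,interpolation=cv2.INTER_CUBIC)
    cv2.imwrite(f"pics/{n}6.png",im)
```

```text
12.0 [ 0.58315841 -0.17397688  0.22797912] [ 0.93467358  1.05695571 -0.19173307] [-0.29  0.46  0.32  1.43  0.   -0.2 ]
```

View pics/wrist6.png

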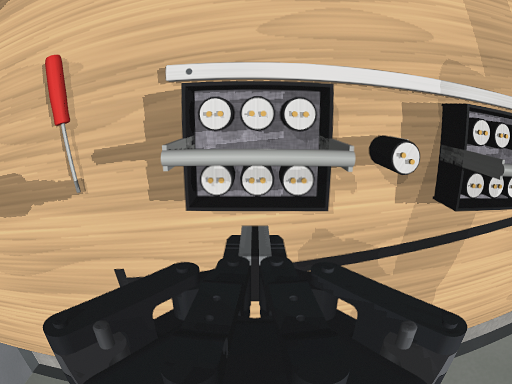

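View pics/top6.png

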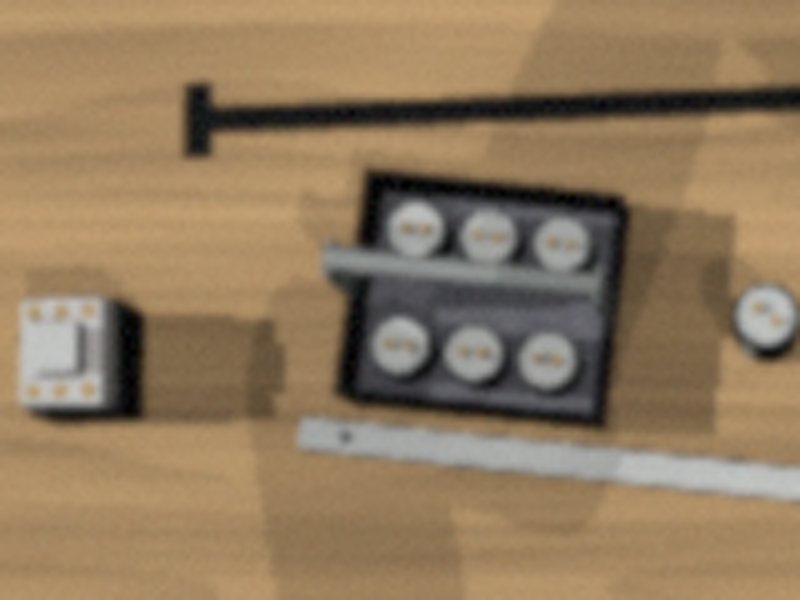

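Request:
send_rows(
  moves=[
    [0, 0, 0.021, 0],
    [0, 0, 0.021, 0],
    [0, 0, 0.021, 0],
    [0, 0, 0.021, 0],
    [0, 0, 0.021, 0],
    [0, 0, 0.018, 0],
    [0.006, 0, 0, 0],
    [0.004, 0, 0, 0],
    [0.004, 0, 0, 0],
    [0.004, 0, 0, 0],
    [0.004, 0, -0.001, 0],
    [0.006, 0, -0.003, 0],
    [0.006, 0, -0.003, 0],
    [0.006, 0, -0.002, 0],
    [0.006, 0, -0.002, 0],
    [0.006, 0, -0.002, 0],
    [0.006, 0, -0.0015, 0],
    [0.006, 0, -0.0015, 0],
    [0.006, 0, -0.001, 0],
  ],
)

```text
clock: 14.0
eef_pos: [0.5135, -0.1663, 0.123]
tool_rot: [0.046, 0.999, -0.0, -0.0]
ft_force: [3.2, -0.5, 3.0]
grip_width: -0.0003
```

Request:
send_rows(
  moves=[
    [0.006, 0, -0.0005, 0],
    [0.006, 0, 0, 0],
    [0.006, 0, 0, 0],
    [0.006, 0, 0, 0],
    [0.006, 0, 0, 0],
    [0.006, 0, 0.0005, 0],
    [0.006, 0, 0.001, 0],
    [0.006, 0, 0.001, 0],
    [0, 0, 0, 0],
  ],
)

```text
clock: 14.9
eef_pos: [0.4652, -0.1616, 0.1206]
tool_rot: [0.045, 0.999, 0.0, -0.001]
ft_force: [2.7, -0.5, 0.9]
grip_width: -0.0001
```

Run:
```python
from h import *
o=monitor.get_obs();print(o['clock'],o['eef_pos'],o['ft_force'],o['joint_pos'].round(2))
for n in("scene",):
    im,d=cams.camera(n)
    cv2.imwrite(f"pics/{n}7.png",cv2.resize(im[140:230,160:270],None,fx=6,fy=6,interpolation=cv2.INTER_CUBIC))
```

```text
14.9 [ 0.4651611  -0.1615785   0.12062284] [ 2.67184741 -0.48724403  0.90349686] [-0.33  0.31 -0.21  1.06 -0.   -0.24]
```

View pics/scene7.png

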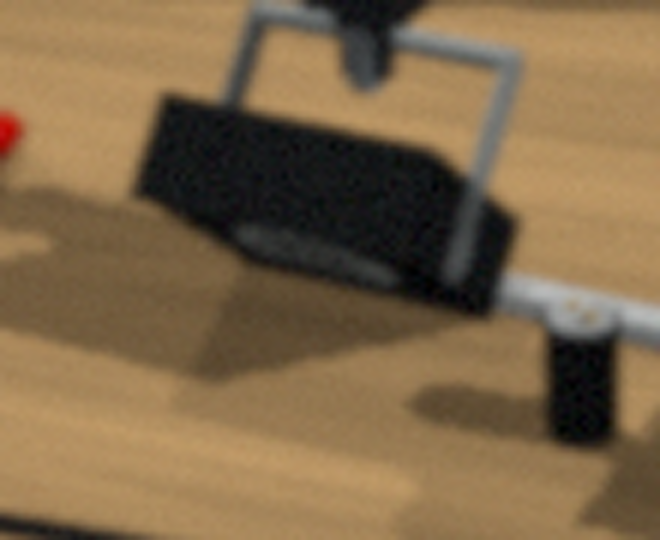

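Request:
send_rows(
  moves=[
    [0.006, 0, 0.0015, 0],
    [0.006, 0, 0.0015, 0],
    [0.006, 0, 0.0015, 0],
    [0.006, 0, 0.002, 0],
    [0.006, 0, 0.002, 0],
    [0.004, 0, 0.0015, 0],
    [0.003, 0, 0.001, 0],
    [0, 0, 0, 0],
    [0, 0, 0, 0],
  ],
)

```text
clock: 15.85
eef_pos: [0.4297, -0.1584, 0.1098]
tool_rot: [0.045, 0.999, 0.0, 0.0]
ft_force: [3.8, 0.1, -1.3]
grip_width: 0.0002
```

Run:
```python
from h import *
o=monitor.get_obs();print(o['clock'],o['eef_pos'],o['ft_force'],o['joint_pos'].round(2))
im,d=cams.camera("scene");np.save("scene8.npy",d)
cv2.imwrite(f"pics/scene8.png",cv2.resize(im[130:230,160:270],None,fx=6,fy=6,interpolation=cv2.INTER_CUBIC))
yaw=np.radians(-5.2);ex=np.array([np.cos(yaw),np.sin(yaw),0]);ey=np.array([-np.sin(yaw),np.cos(yaw),0])
p0=np.array([.5495-.005,-.169,0])-.07*ex
for th in (50,53,56,59,62):
    t=np.radians(th);E=ex*np.cos(t)+np.array([0,0,np.sin(t)]);Z=-ex*np.sin(t)+np.array([0,0,np.cos(t)])
    out=[]
    for a,y,z in [(0,-.08,0),(0,.08,0),(.14,-.08,0),(.14,.08,0),(.14,-.08,.06),(.14,.08,.06),(.07,-.08,.13),(.07,.08,.13)]:
        u,v=w2px("scene",p0+a*E+y*ey+z*Z);out.append((round((u-160)*6+3),round((v-130)*6+3)))
    print(th,out)
```

```text
15.85 [ 0.42971306 -0.15841156  0.10979183] [ 3.84104435  0.13522815 -1.2698504 ] [-0.35  0.25 -0.31  1.    0.   -0.26]
50 [(251, 313), (501, 371), (149, 221), (420, 281), (188, 119), (457, 174), (280, 60), (537, 109)]
53 [(251, 313), (501, 371), (154, 209), (425, 268), (195, 110), (464, 164), (287, 59), (543, 108)]
56 [(251, 313), (501, 371), (159, 197), (430, 255), (202, 101), (470, 154), (293, 60), (548, 109)]
59 [(251, 313), (501, 371), (164, 185), (435, 243), (209, 92), (477, 145), (299, 61), (553, 110)]
62 [(251, 313), (501, 371), (170, 174), (440, 231), (217, 85), (483, 137), (305, 63), (558, 111)]
```

View pics/scene8.png

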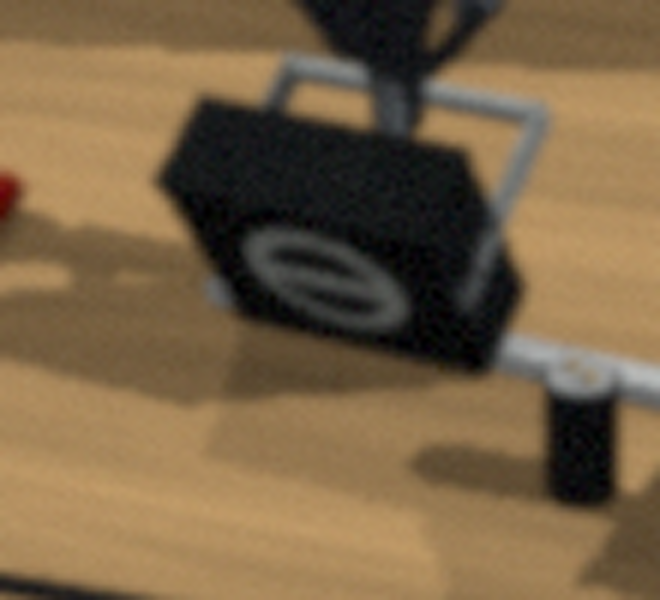

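Request:
send_rows(
  moves=[
    [0, 0, 0, 0],
    [0, 0, 0, 0],
    [0, 0, 0, 0],
    [0, 0, 0, 0],
    [0, 0, 0, 0],
    [0, 0, 0, 0],
    [0, 0, 0, 0],
    [0, 0, 0, 0],
    [-0.005, 0, -0.002, 0],
    [-0.006, 0, -0.002, 0],
    [-0.006, 0, -0.0015, 0],
    [-0.006, 0, -0.0015, 0],
    [-0.006, 0, -0.0015, 0],
    [-0.006, 0, -0.001, 0],
    [-0.006, 0, -0.001, 0],
    [-0.006, 0, -0.0005, 0],
    [-0.006, 0, 0, 0],
    [-0.006, 0, 0, 0],
  ],
)

```text
clock: 17.7
eef_pos: [0.4885, -0.1637, 0.1206]
tool_rot: [0.045, 0.999, 0.0, -0.0]
ft_force: [1.9, -0.6, 0.7]
grip_width: 0.0001
```

Request:
send_rows(
  moves=[
    [-0.006, 0, 0, 0],
    [-0.006, 0, 0, 0],
    [-0.006, 0, 0.0005, 0],
    [-0.006, 0, 0.0005, 0],
    [-0.006, 0, 0.001, 0],
    [-0.006, 0, 0.0015, 0],
    [-0.006, 0, 0.0015, 0],
    [-0.006, 0, 0.002, 0],
    [-0.004, 0, 0.0015, 0],
    [-0.004, 0, 0.0015, 0],
    [-0.004, 0, 0.0015, 0],
    [-0.004, 0, 0.0015, 0],
    [-0.003, 0, 0.001, 0],
    [-0.003, 0, 0.001, 0],
    [-0.003, 0, 0.001, 0],
    [-0.003, 0, 0.001, 0],
    [-0.003, 0, 0, 0],
    [-0.003, 0, 0, 0],
    [-0.003, 0, 0, 0],
    [-0.006, 0, 0, 0],
  ],
)

```text
clock: 19.7
eef_pos: [0.5779, -0.1717, 0.1033]
tool_rot: [0.045, 0.999, 0.0, -0.001]
ft_force: [-0.1, -0.0, -0.3]
grip_width: -0.0001
```

Request:
send_rows(
  moves=[
    [0, 0, -0.025, 0],
    [0, 0, -0.025, 0],
    [0, 0, -0.025, 0],
    [0, 0, -0.025, 0],
    [0, 0, -0.025, 0],
    [0.03, 0, 0, 0],
    [0.03, 0, 0, 0],
    [0.03, 0, 0, 0],
    [0.03, 0, 0, 0],
    [0.03, 0, 0, 0],
    [0.03, 0, 0, 0],
    [0, 0, 0, 0],
  ],
  claw=1,
)

```text
clock: 20.9
eef_pos: [0.3954, -0.1547, 0.2289]
tool_rot: [0.046, 0.999, 0.0, -0.002]
ft_force: [-0.3, 0.1, 0.4]
grip_width: 0.085
```

Run:
```python
from h import *
from scipy.spatial.transform import Rotation as R
o=monitor.get_obs();print(o['clock'],o['eef_pos'],o['ft_force'],o['grip_width']);print(R.from_quat(o['tool_rot']).as_matrix().round(4))
for n in("wrist","top"):
    im,d=cams.camera(n)
    if n=="top": cv2.imwrite("pics/top9full.png",im);im=cv2.resize(im[150:270,220:380],None,fx=5,fy=5,interpolation=cv2.INTER_CUBIC)
    cv2.imwrite(f"pics/{n}9.png",im)
```

```text
20.9 [ 0.39538744 -0.15474479  0.22887202] [-0.31848975  0.05425642  0.38876615] 0.08500250977256943
[[-9.958e-01  9.180e-02 -4.000e-03]
 [ 9.180e-02  9.958e-01  1.200e-03]
 [ 4.100e-03  8.000e-04 -1.000e+00]]
```

View pics/wrist9.png

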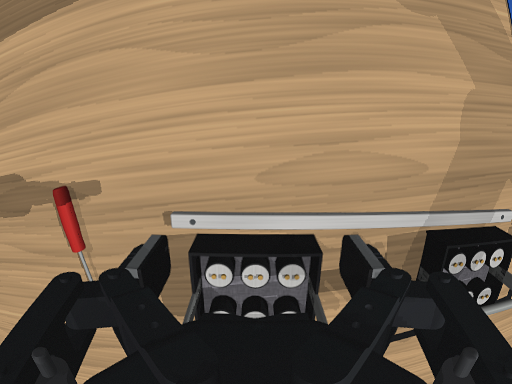

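View pics/top9.png

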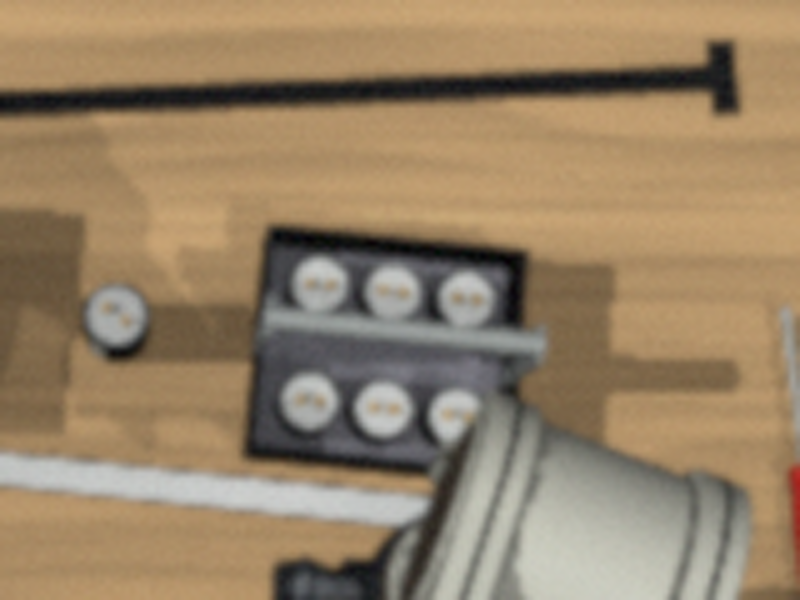

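Request:
send_rows(
  moves=[
    [0, 0, 0, -0.7],
    [0, 0, 0, -0.64],
    [-0.022, -0.008, 0, 0],
    [-0.022, -0.008, 0, 0],
    [0, 0, 0.03, 0],
    [0, 0, 0.03, 0],
    [0, 0, 0.03, 0],
    [0, 0, 0.03, 0],
    [0, 0, 0.03, 0],
    [0, 0, 0.03, 0],
    [0, 0, 0.025, 0],
    [0, 0, 0, 0],
  ],
)

```text
clock: 22.2
eef_pos: [0.4421, -0.1686, 0.0203]
tool_rot: [-0.022, 1.0, 0.001, -0.004]
ft_force: [-0.4, -0.2, 0.0]
grip_width: 0.0855
```

Run:
```python
from h import *
from scipy.spatial.transform import Rotation as R
o=monitor.get_obs();print(o['clock'],o['eef_pos'],o['ft_force'],o['grip_width']);print(R.from_quat(o['tool_rot']).as_matrix().round(4))
for n in("wrist",):
    im,d=cams.camera(n)
    cv2.imwrite(f"pics/{n}10.png",im)
```

```text
22.2 [ 0.44212598 -0.16863542  0.02031311] [-0.43598543 -0.21952277  0.03058424] 0.0855380684106887
[[-0.999  -0.0437 -0.0074]
 [-0.0437  0.999   0.0028]
 [ 0.0072  0.0031 -1.    ]]
```

View pics/wrist10.png

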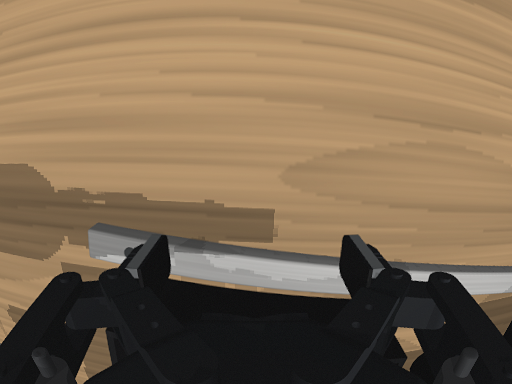

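Request:
send_rows(
  moves=[
    [-0.006, 0, -0.003, 0],
    [-0.006, 0, 0, 0],
    [-0.006, 0, 0, 0],
    [-0.005, 0, 0, 0],
    [-0.005, 0, 0, 0],
    [-0.005, 0, 0, 0],
    [-0.005, 0, 0, 0],
    [-0.005, 0, 0, 0],
    [-0.005, 0, 0, 0],
    [-0.005, 0, 0, 0],
    [-0.005, 0, 0, 0],
    [-0.005, 0, 0, 0],
    [-0.005, 0, 0, 0],
    [-0.005, 0, 0, 0],
    [-0.005, 0, 0, 0],
    [-0.005, 0, 0, 0],
    [-0.005, 0, 0, 0],
    [0, 0, 0, 0],
  ],
)

```text
clock: 24.05
eef_pos: [0.5311, -0.1659, 0.0268]
tool_rot: [-0.022, 1.0, 0.0, -0.001]
ft_force: [-4.7, -0.4, 2.7]
grip_width: 0.0854
```

Run:
```python
from h import *
o=monitor.get_obs();print(o['clock'],o['eef_pos'],o['ft_force'],o['grip_width'])
for n in("wrist","scene"):
    im,d=cams.camera(n)
    if n=="scene": im=cv2.resize(im[120:270,130:380],None,fx=3,fy=3,interpolation=cv2.INTER_CUBIC)
    cv2.imwrite(f"pics/{n}11.png",im)
```

```text
24.05 [ 0.5310976  -0.16587498  0.02675068] [-4.69736503 -0.44726552  2.68892887] 0.08540758527157892
```

View pics/wrist11.png

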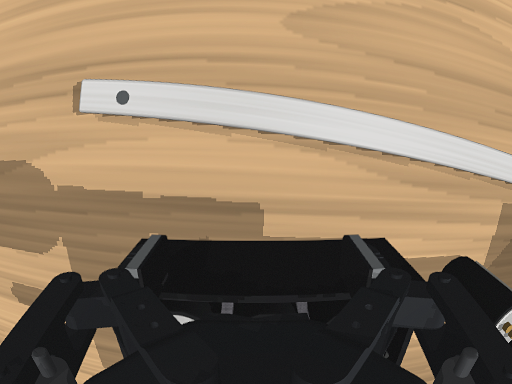

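View pics/scene11.png

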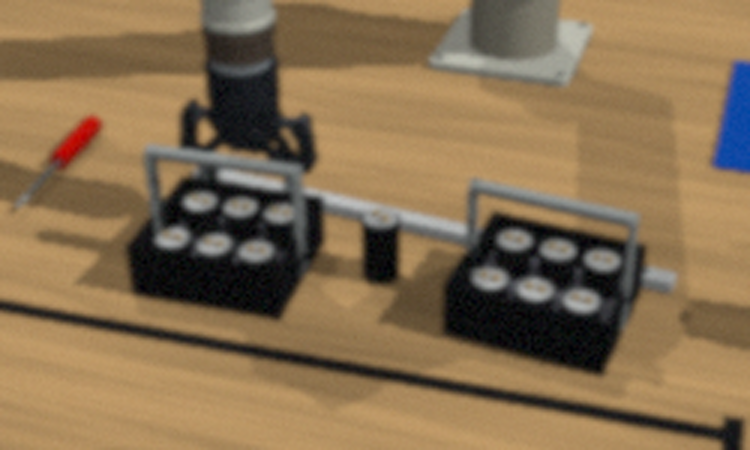

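Request:
send_rows(
  moves=[
    [-0.006, 0, 0, 0],
    [-0.006, 0, 0, 0],
    [-0.006, 0, 0, 0],
    [-0.006, 0, 0, 0],
    [-0.006, 0, 0, 0],
    [-0.006, 0, 0, 0],
    [-0.006, 0, 0, 0],
    [-0.006, 0, 0, 0],
    [-0.006, 0, 0, 0],
    [-0.006, 0, 0, 0],
    [-0.006, 0, 0, 0],
    [-0.006, 0, 0, 0],
    [-0.006, 0, 0, 0],
    [-0.006, 0, 0, 0],
    [-0.006, 0, 0, 0],
    [-0.006, 0, 0, 0],
    [-0.006, 0, 0, 0],
    [-0.003, 0, 0, 0],
    [0, 0, 0, 0],
  ],
)

```text
clock: 26.05
eef_pos: [0.6368, -0.1614, 0.0266]
tool_rot: [-0.022, 1.0, 0.0, -0.0]
ft_force: [-3.9, -0.3, 1.9]
grip_width: 0.0855
```

```bash
cat > bar.py <<'E'
from h import *
def bar(d,u0,u1,v0,v1):
    pts=np.array([px2w("top",u,v,d[v,u]) for v in range(v0,v1) for u in range(u0,u1) if d[v,u]>0])
    m=pts[(pts[:,2]>.12)&(pts[:,2]<.15)];print("depth bar",m.mean(0).round(4),m[:,1].min().round(4),m[:,1].max().round(4),"yaw",np.degrees(np.arctan(-np.polyfit(m[:,1],m[:,0],1)[0])).round(2),len(m))
E
python3 - <<'E'
from bar import *
from scipy.spatial.transform import Rotation as R
o=monitor.get_obs();print(o['clock'],o['eef_pos'],o['ft_force'],o['grip_width']);print(R.from_quat(o['tool_rot']).as_matrix().round(4)[0])
im,d=cams.camera("top");np.save("top12.npy",d);cv2.imwrite("pics/top12full.png",im)
cv2.imwrite("pics/top12.png",cv2.resize(im[120:240,220:380],None,fx=5,fy=5,interpolation=cv2.INTER_CUBIC))
im,d=cams.camera("scene");cv2.imwrite("pics/scene12.png",cv2.resize(im[140:260,120:280],None,fx=5,fy=5,interpolation=cv2.INTER_CUBIC))
E
```

```text
26.05 [ 0.63677162 -0.16139016  0.02660247] [-3.94369235 -0.25345666  1.91193818] 0.0855453910527009
[-0.9991 -0.0432 -0.001 ]
```

View pics/top12.png

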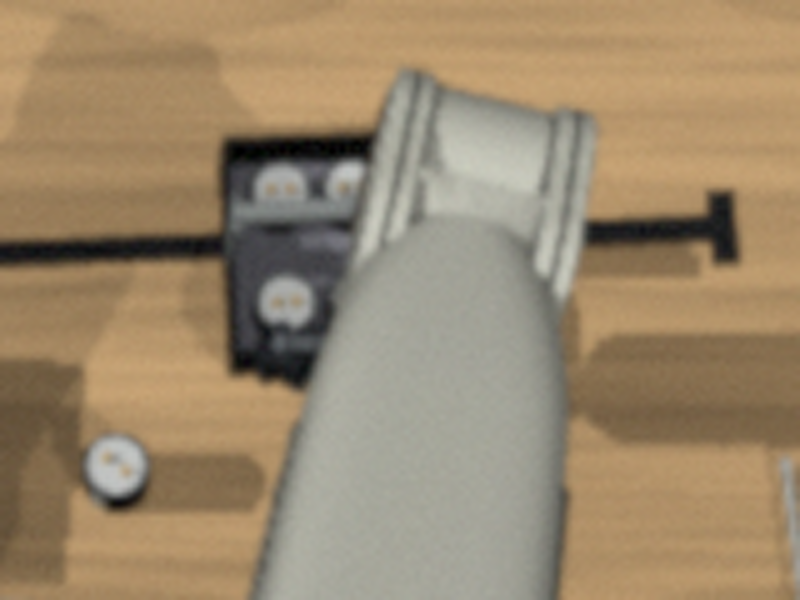

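View pics/scene12.png

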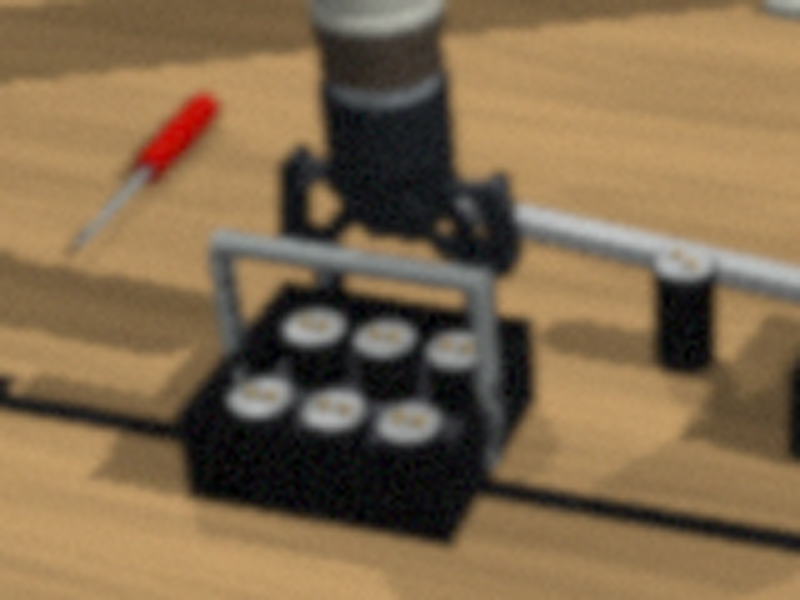

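Run:
```python
from bar import *
d=np.load("top12.npy")
pts=np.array([px2w("top",u,v,d[v,u]) for v in range(158,168) for u in range(266,289) if d[v,u]>0])
m=pts[(pts[:,2]>.12)&(pts[:,2]<.15)];print(m.mean(0),len(m),"line x there",.7107+.0426*(.3626-m[:,1].mean()))
def L(x,y,z): return px2plane("top",220+(x-2)/5,120+(y-2)/5,z)
print(L(240,214,.134),L(350,209,.134), L(225,142,.06),L(370,137,.06),L(222,245,0),L(590,230,0))
```

```text
[ 0.71214923 -0.10239067  0.13487305] 118 line x there 0.730508602458749
[ 0.71165156 -0.076552    0.134     ] [ 0.71500441 -0.14090075  0.134     ] [ 0.77948743 -0.07143134  0.06      ] [ 0.78323741 -0.16205522  0.06      ] [ 0.7294473  -0.07196228  0.        ] [ 0.74067475 -0.31101483  0.        ]
```

Request:
send_rows(
  moves=[
    [-0.005, 0, 0, 0],
    [-0.005, 0, 0, 0],
    [-0.005, 0, 0, 0],
    [-0.002, 0, 0, 0],
    [0, 0, 0, 0],
    [0, 0, 0, 0],
    [0.006, 0, 0, 0],
    [0.01, 0, 0, 0],
    [0.03, 0, 0, 0],
    [0.04, 0, -0.01, 0],
    [0.04, 0, -0.04, 0],
    [0.04, 0, -0.04, 0],
    [0.04, 0, -0.04, 0],
    [0.04, 0.04, -0.02, 0],
    [0.03, 0.04, 0, 0],
    [0.01, 0.04, 0, 0],
    [0, 0.04, 0, 0],
    [0, 0.04, 0, 0],
  ],
)

```text
clock: 27.95
eef_pos: [0.3812, 0.0224, 0.1606]
tool_rot: [-0.021, 1.0, 0.0, 0.003]
ft_force: [1.7, 0.2, 0.6]
grip_width: 0.0854
```

Run:
```python
from bar import *
o=monitor.get_obs();print(o['clock'],o['eef_pos'],o['ft_force'],o['grip_width'])
im,d=cams.camera("top");np.save("top13.npy",d);cv2.imwrite("pics/top13full.png",im)
cv2.imwrite("pics/top13.png",cv2.resize(im[120:240,220:380],None,fx=5,fy=5,interpolation=cv2.INTER_CUBIC))
bar(d,262,330,152,168);bar(d,155,215,195,212)
```

```text
27.95 [0.38117447 0.02239672 0.16060263] [1.66636436 0.24407381 0.60481074] 0.08540832105133925
depth bar [ 0.7312 -0.1514  0.1353] -0.2309 -0.0717 yaw 2.76 273
depth bar [0.5865 0.1681 0.1353] 0.0894 0.2479 yaw -5.5 282
```

View pics/top13.png

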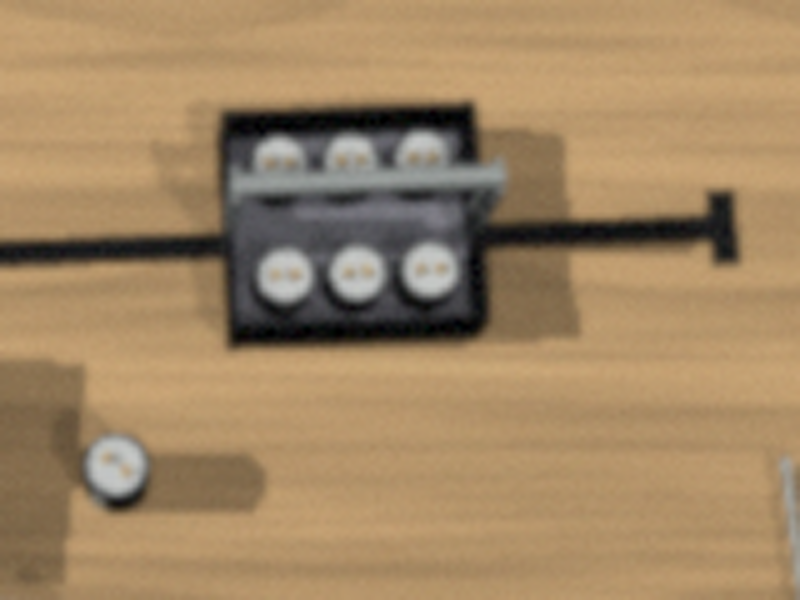

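View pics/top13full.png

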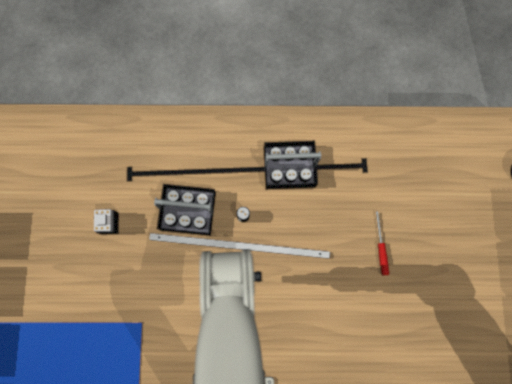

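Run:
```python
from h import *
im,d=cams.camera("scene");cv2.imwrite("pics/scene13.png",cv2.resize(im[140:270,110:270],None,fx=5,fy=5,interpolation=cv2.INTER_CUBIC))
def L(x,y,z): return px2plane("top",220+(x-2)/5,120+(y-2)/5,z)[:2].round(4)
print(L(225,112,.06),L(470,105,.06),L(233,345,0),L(485,333,0))
```

```text
[ 0.7991 -0.0715] [ 0.8045 -0.2252] [ 0.6632 -0.0787] [ 0.6718 -0.2409]
```

View pics/scene13.png

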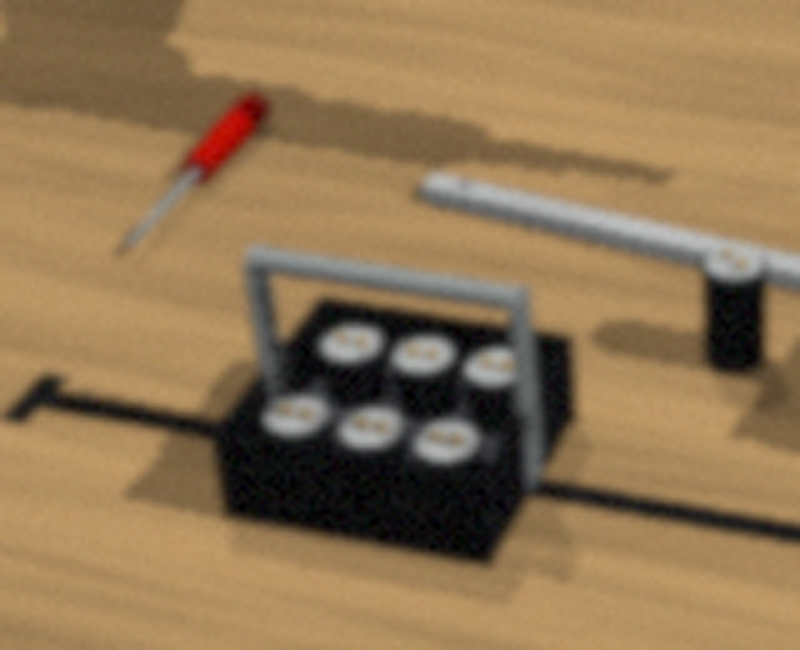

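```bash
python3 -c "
from workcell import order,monitor
print(monitor.get_obs()['ft_force'],monitor.get_obs()['joint_vel'].round(3));print(order.job_done())"
```

```text
[ 0.00976319 -0.30369706 -0.15731564] [-0.081  0.015  0.009  0.004 -0.049 -0.063]
the job is handed in; nothing more can be done
None
```

I tipped both totes in order with the closed fingertips on the bar, left then right. The right-hand one has the ring stamp, so I pushed it onto the dispatch line and handed the job in at about 28 s.

**Left tote:**
- It tipped to about 56–57° by matching its outline in the picture; the plane fit to the depth image read 60°. I backed off 3 mm and held it there about 1 s.
- Its underside was bare. It eased back down to where it started (bar at x = 0.5865 m, y = 0.168 m; x was 0.586 m at the start).

**Right tote:**
- It tipped to about 55–56°, showed the ring stamp, was held about 1 s and eased back onto its base.
- I then pushed it with both open fingers on its near wall.
- **Position:** the last top-camera check put its middle within about 2 mm of the line's centre. The bar read 1.4 mm short of it and the rim corners about 2 mm beyond.
- **Squareness:** its angle was 2.8°, against 2.4° for the line.

**Other checks:**
- The contactor, loose capacitor and screwdriver looked unmoved in the last top picture. At hand-in the gripper stood clear and read about 0.3 N.
- **Not against the batten:** the left tote seemed to pivot on friction a few millimetres short of the batten, and its measured place did not change. The right one ended about 3 mm farther away after tipping. I did not measure either tote's contact with the batten.

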